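# Clamp the quarter glass in its bench fixture

### The job

Clamp the car quarter glass down in its bench fixture: push the parked steel clamp strap sideways so that it swings over the glass and rests against its stop pin, then push the raised cam lever on the strap all the way down, so that the rubber foot grips the glass. Leave the lever raised until the strap is home against the pin. Do not press on, shift or lift the glass yourself, and leave the tape roll, the tub and the suction lifter where they stand.

Things in the scene. Friction and masses are not known exactly. Their poses are not given: they have to be found in the camera images.
- fixture: Plywood fixture board fixed to the bench, 260 x 430 x 15 mm. Origin: on the bench, under the axis of the upright clamp post; z up. The board reaches 130 mm to either side along x, and from -100 to +330 mm along y. The glass lies on its +y half. A fixed steel stop pin 12 mm thick stands at x -21.5, y +58 mm, up to z 76 mm. Low grey locating pins round the glass reach z 33 mm.
- clamp_strap (a joint): Turn of the clamp strap about the upright post, rad. 0 is parked: seen from above the strap points 25 degrees (0.436 rad) clockwise from the fixture's +x axis. It grows anticlockwise to 2.007, where the strap points along the fixture's +y axis, over the glass and against the stop pin. Starts between 0 and 0.45. A friction joint without spring: about 2 N pushed sideways 90 mm from the post moves it, and it stays where it is left.
- strap_pivot (a point): The post's axis at the strap's mid height, 69 mm above the bench. The strap is a flat level steel bar 30 mm wide and 14 mm thick, underside 62 mm and top 76 mm above the bench; it reaches from 20 mm behind this point to 180 mm ahead of it. The post below it is 34 mm thick.
- strap_end (a point): Point in the middle of the strap, 150 mm from strap_pivot along its length, on the axis of the upright foot spindle. The spindle (10 mm thick, with a collar 22 mm wide) rises to about 103 mm above the bench.
- clamp_foot: Round rubber foot (28 mm across, 10 mm high) on the spindle under the strap, at the strap_end point. Origin: centre of its underside, z up. It hangs 31 mm above the bench, 5 mm clear of the glass, with the lever raised; as the lever goes down it sinks onto the glass, reaching it at about 0.74 rad of the lever, and a stiff spring in the foot then presses it down with about 6 N.
- cam_lever (a joint): Angle of the cam lever, rad. 0 is fully raised: the lever slopes up 0.95 rad (54 degrees) above level; it grows as the lever goes down, to 0.95, where it is level and the clamp tight. Starts at 0 to 0.2. A friction joint, no spring: about 0.22 N m turns it, a little more over the last 0.2 rad; it stays where it is left. Push it along its arc, outward and down; a straight-down push may jam.
- lever_pivot (a point): The lever's level hinge axis, right above the post, 90 mm above the bench. The lever is carried by the strap and turns with it. Seen from above it always points the opposite way to the strap (away from strap_end).
- lever_end (a point): Centre of the ball (24 mm across) at the lever's free end, 106 mm from lever_pivot. The lever is a straight flat bar 16 mm wide and 8 mm thick between hinge and ball, the ball centred on the bar's line.
- quarter_glass: Loose pane of car quarter glass, clear, with a black border, 170 x 210 x 5 mm with one corner cut off, 0.45 kg. Origin: centre of the underside, which lies on rubber pads 21 mm above the bench; its top is 26 mm above the bench.
- tape_roll: Loose roll of brown tape lying flat, 100 mm across, 48 mm high. Origin: centre of the underside.
- primer_tub: Loose white round tub with a lid, 76 mm across, 85 mm high. Origin: centre of the underside.
- suction_lifter: Loose black suction lifter: a rubber disc 110 mm across with a bar handle on top along its x, 74 mm high in all. Origin: centre of the underside.

How it is judged (in metres and radians):
On the way, in this order (a step that is already met when the one before it is completed fails the run):
1. the strap is swung over the glass to its stop pin, the lever still raised (value of joint clamp_strap above 1.93 rad and value of joint cam_lever below 0.4 rad), for 0.2 s.
2. the cam lever is pushed down (value of joint clamp_strap above 1.93 rad and value of joint cam_lever above 0.88 rad), for 0.2 s.
At the end, for the whole second after the job is handed in: Strap within 4 degrees of its stop (joint above 1.93), lever within 4 degrees of fully down (joint above 0.88), foot pressing the glass with over 2 N, glass at rest within 12 mm of where it lay, the three bystanders within 30 mm of where they stood (all of step 2 and contact force between clamp_foot and quarter_glass above 2 N and distance of quarter_glass from where it was at the start of the episode below 0.012 m and linear speed of quarter_glass below 0.02 m/s and distance of each of tape_roll, primer_tub, suction_lifter from where it was at the start of the episode below 0.03 m); the robot touches nothing.
It fails at once if the lever is pushed down (past 0.5 rad) before the strap is over the glass (joint below 1.85) (value of joint cam_lever above 0.5 rad and value of joint clamp_strap below 1.85 rad).
It fails at once if the robot presses on the glass with more than 3 N (contact force between any of the fingers, the arm and quarter_glass above 3 N).
It fails at once if the glass is shifted or lifted by more than 12 mm (distance of quarter_glass from where it was at the start of the episode above 0.012 m).
It fails at once if a bystander is shifted or lifted by more than 30 mm, or tipped over (distance of any of tape_roll, primer_tub, suction_lifter from where it was at the start of the episode above 0.03 m or angle between any of tape_roll, primer_tub, suction_lifter's own z axis and vertical above 0.5 rad).
It also fails if it takes over 48 s, if anything falls off the work surface, if the arm or the gripper's body presses on something with over 40 N, if the wrist force passes 120 N, or if a joint passes its speed limit or range.

### The arm

A 6-joint arm with a two-finger parallel gripper is mounted at the origin on the work surface. World frame = base frame: x ahead of the robot, y to its left, z up, the work surface at z = 0. Lengths are in mm, angles in rad, forces in N, time in s.
With the tool pointing down it reaches from about 275 to 1000 mm from the base axis. Payload 8.4 kg.
Tool frame: the origin (TCP) lies on the centre line of the jaws, within the pads' length; the fingertips stand 25 mm ahead of it and the grasp point (between the pads) lies 6 mm ahead of it; z points along the fingers, x is the direction in which the jaws open and shut, and the axes are right-handed (so a half turn about z gives the same grasp; the last joint's range is limited). The gripper opens to 85 mm and grips with 20 to 120 N. Pads are 22 mm wide; open, the fingers measure 114 mm over their backs; the gripper's body (76 mm by 85 mm) begins 54 mm behind the grasp point. The pads swing forward as they close: fully open they stand 13 mm farther back than shut.
Start: joints at [1.245, 0.353, 1.633, -0, 1.155, -0.002], TCP at [198.856, 592.524, 256.281] pointing down, gripper open.
Joint ranges: [-2.63, 2.63], [-0.92, 2.1], [0.06, 2.66], [-1.3, 4.44], [0, 2.69], [-3.02, 3.02]. Speed limits (rad/s): [2.22, 2.22, 2.79, 3.14, 3.14, 3.14].

### API

Orientations are given as [roll, pitch, yaw] about the fixed x, y, z axes, in that order (R = Rz(yaw) Ry(pitch) Rx(roll)).
In Python, from rig import r gives the robot as it stands. The module is installed in compiled form; this text tells all that it offers.
- The arm moves only by the tool jog_arm, never from a script. Its argument "deltas" is a list of rows, each an object with "gripper": the gripper command: -1 is fully open, 1 is shut, values between are in proportion; "translation": the shift along the world's x, y, z in units of 10 cm (1.0 is 10 cm), a list of three; "dr": the turn, a rotation vector about the world's x, y, z in units of pi/2 rad (1.0 is pi/2 rad), a list of three. In form: [{"gripper": gripper, "translation": [x, y, z], "dr": [wx, wy, wz]}, ...]. A call has 1 to 12 rows; each row shifts and turns the commanded pose from where the row before left it; what a row does not reach is not made up. A row lasts 1/12 s, in which the tool goes at most 41.7 mm and 7.16 degrees, less where a joint would pass 70% of its speed; a pose out of reach is approached as far as the arm can. A call with a number of a shift or a turn outside -1 to 1 is refused whole. A call with a gripper value outside its range is refused whole. The fingers move at their own pace and stop on an object; "squeeze" is the grip in N (left out, the last holds). Time passes only in rows, so rows that do not move let the fingers close. It gives the time, the measured TCP pose, the force and the opening at its end, in the units of the state.
- r.sense(): the state, without advancing time (a new reading comes with each control period).
- r.grab_frame(name): name is "scene" or "top" or "wrist"; returns the picture (480x640x3 uint8, blue, green, red); there is no depth.
- r.calibration(name): a dict with "mtx" (3x3 intrinsics, pixels), "world_from_camera" (4x4, takes a point from camera to world coordinates). Camera axes: x right, y down, z forward; pixel columns grow to the right and rows downward; lengths in mm; the calibration is good to about 2 mm. The wrist camera is an equidistant fisheye: a pixel r from the principal point sees the ray r / f radians off the axis. A picture is of the moment at which its call begins: read the wrist's pose just before it. calibration takes no time and is no camera call; for the wrist camera it gives the pose at the moment of the call.
- r.sign_off(): hands the job in, once; it reports no verdict.
The state is a dict: "clock": time; "qpos": joint angles; "qvel": joint speeds; "joint_efforts": joint torques, N m; "eef_pos": TCP position; "tcp_rot": TCP orientation; "contact_force": force on the tool from outside, world axes, zero at the start; "wrist_torque": the same for the moment, N m; "opening": opening from 0.0 (shut) to 1.0 (fully open).
Only numpy, scipy, OpenCV 4.12 (cv2) and the standard library are available. Lean on these libraries where they do the work, as an engineer would, in place of code of your own. Each camera call takes 0.05 s, during which the arm holds its last target. There are 200 camera calls.

## Working session

There is one attempt and no reset: what is moved stays moved. The work goes in short steps, Python scripts to look and compute and a tool call to move; the robot and the scene stay as the last step left them, time stands still between calls to the robot, and variables do not carry over. Pictures are saved under pics/ and viewed, about 8 in all and at most 12, crops included, and the job is handed in when it is done.

Besides the shell and the picture viewer there is one more tool, called by a JSON object that holds its "name" and its "arguments", one argument or row to a line. jog_arm: Moves the arm, as the interface text tells. Shifts and turns lie within -1 to 1; 1 stands for 10 cm of shift or pi/2 rad of turn. Its arguments: {"type":"object","properties":{"deltas":{"type":"array"},"squeeze":{"type":"number"}},"required":["deltas"]}

```bash
mkdir -p pics
python3 - <<'E'
from rig import r
import cv2,numpy as np
for n in("scene","top"):
    cv2.imwrite(f"pics/{n}0.png",r.grab_frame(n)); c=r.calibration(n); print(n,np.round(c["mtx"],1).tolist(),np.round(c["world_from_camera"],3).tolist())
print(r.sense())
E
```

```text
scene [[615.3, 0.0, 313.3], [0.0, 615.3, 239.3], [0.0, 0.0, 1.0]] [[-0.186, 0.54, -0.821, 1467.253], [0.983, 0.099, -0.157, 181.73], [-0.003, -0.836, -0.549, 741.277], [0.0, 0.0, 0.0, 1.0]]
top [[485.5, 0.0, 319.1], [0.0, 485.5, 237.9], [0.0, 0.0, 1.0]] [[0.018, -0.999, 0.044, 531.261], [-1.0, -0.018, 0.0, 11.235], [0.0, -0.044, -0.999, 1097.878], [0.0, 0.0, 0.0, 1.0]]
{'clock': 0.1, 'qpos': array([ 1.24461491e+00,  3.53581617e-01,  1.63405828e+00, -4.65562909e-06,
        1.15518462e+00, -2.38772393e-03]), 'qvel': array([ 0.00060737,  0.00040256, -0.00154653, -0.00180042, -0.00114744,
        0.00100833]), 'joint_efforts': array([ 1.92499530e-03, -6.06366634e+01, -3.42822897e+01,  1.20648206e-04,
        3.96138828e-03, -1.11359489e-05]), 'eef_pos': array([198.72220015, 592.15395029, 255.63565987]), 'tcp_rot': array([3.14159134e+00, 1.23186998e-03, 1.24700451e+00]), 'contact_force': array([0.10271593, 0.25764873, 0.01900633]), 'wrist_torque': array([-0.01821515,  0.00421058,  0.02569576]), 'opening': 1.0049496657730157}
```

View pics/top0.png

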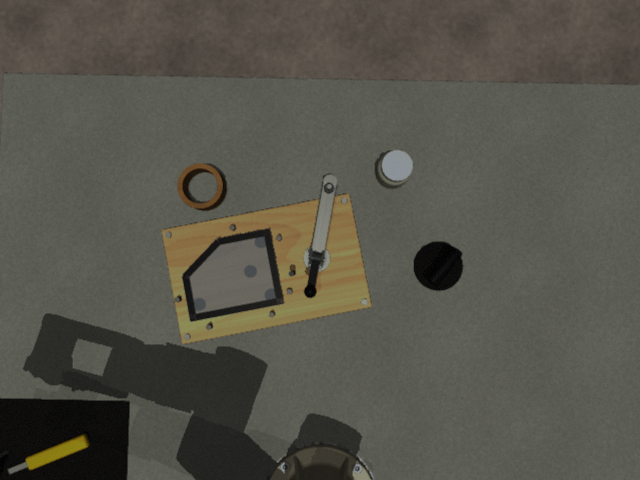

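View pics/scene0.png

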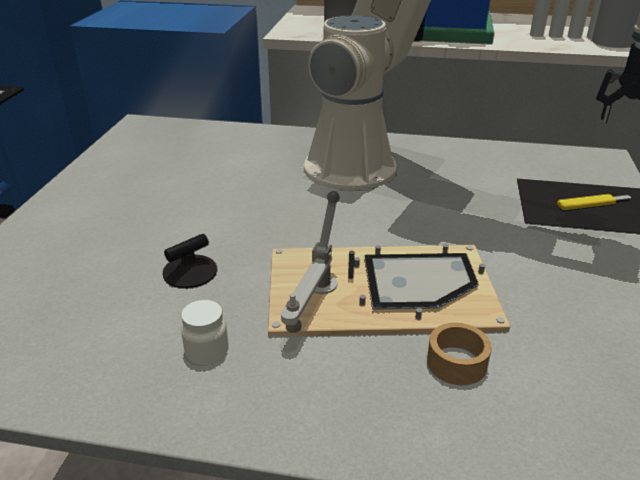

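```bash
cat > h.py <<'E'
from rig import r
import cv2,numpy as np
def ray(n,uv,z):
    c=r.calibration(n);K=c["mtx"];T=c["world_from_camera"]
    d=T[:3,:3]@np.linalg.solve(K,[uv[0],uv[1],1.]);o=T[:3,3]
    return o+d*(z-o[2])/d[2]
def proj(n,p):
    c=r.calibration(n);T=np.linalg.inv(c["world_from_camera"]);q=c["mtx"]@(T[:3,:3]@p+T[:3,3]);return q[:2]/q[2]
E
python3 - <<'E'
from h import *
img=cv2.imread("pics/top0.png");hsv=cv2.cvtColor(img,cv2.COLOR_BGR2HSV)
m=cv2.inRange(hsv,(8,60,90),(30,255,255)); m[:,:160]=0;m[:215,:226]=0
m=cv2.morphologyEx(m,cv2.MORPH_CLOSE,np.ones((5,5)))
cs,_=cv2.findContours(m,cv2.RETR_EXTERNAL,cv2.CHAIN_APPROX_NONE)
c=max(cs,key=cv2.contourArea);c=cv2.convexHull(c)
P=np.array([ray("top",p[0],15)[:2] for p in c],np.float32)
R=cv2.minAreaRect(P);print(R);B=cv2.boxPoints(R);print(B)
# fixture axes: long axis pointing to +y
e=B[1]-B[0],B[2]-B[1];L=max(e,key=np.linalg.norm);L=L/np.linalg.norm(L);L*=np.sign(L[1])
X=np.array([L[1],-L[0]]);th=np.arctan2(X[1],X[0]);C=np.array(R[0]);O=C-115*L
print("yaw deg",np.degrees(th),"origin",O, "proj pivot90",proj("top",np.array([*O,90])))
for n,s in(("end",(329,187,103)),("end62",(0,0,0)),("ball",(310,292,170))):
    if s[2]: print(n,ray("top",s[:2],s[2]), (ray("top",s[:2],s[2])[:2]-O)@np.array([X,L]).T)
a=ray("top",(329,187),103)[:2]-O;print("strap angle joint",np.arctan2(a@L,a@X)+0.436,np.hypot(*a))
for nm,uv,z in(("tub",(397,163),85),("lifter",(438,266),10),("tape",(202,187),48)):
    w=ray("top",uv,z)[:2];print(nm,w,(w-O)@np.array([X,L]).T)
g=cv2.resize(cv2.imread("pics/scene0.png")[180:340,240:400],None,fx=4,fy=4,interpolation=cv2.INTER_CUBIC)[:600]
t=cv2.resize(img[160:310,270:350],None,fx=4,fy=4,interpolation=cv2.INTER_CUBIC)
cv2.imwrite("pics/c.png",cv2.resize(np.hstack([g[:600,:480],t[:600]]),None,fx=1,fy=1))
E
```

```text
((509.37774658203125, 129.63934326171875), (260.5609436035156, 429.9126281738281), 12.132430076599121)
[[ 336.82938   312.41318 ]
 [ 427.18497  -107.897095]
 [ 681.92615   -53.13449 ]
 [ 591.57056   367.17578 ]]
yaw deg 12.132431 origin [533.54752541  17.20793152] proj pivot90 [316.1315997  257.95654059]
end [680.08174338  -6.66209614 103.        ] [138.24448726 -54.13426726]
ball [468.40216741  27.19955275 170.        ] [-61.59034295  23.46018311]
strap angle joint 0.06277017228205062 148.46567030141716
tub [ 736.14412498 -149.0614831 ] [ 163.12632228 -205.13583126]
lifter [ 520.75526041 -255.3007021 ] [ -69.78022687 -263.73343315]
tape [683.22638083 268.4690238 ] [199.14374463 214.19073875]
```

View pics/c.png

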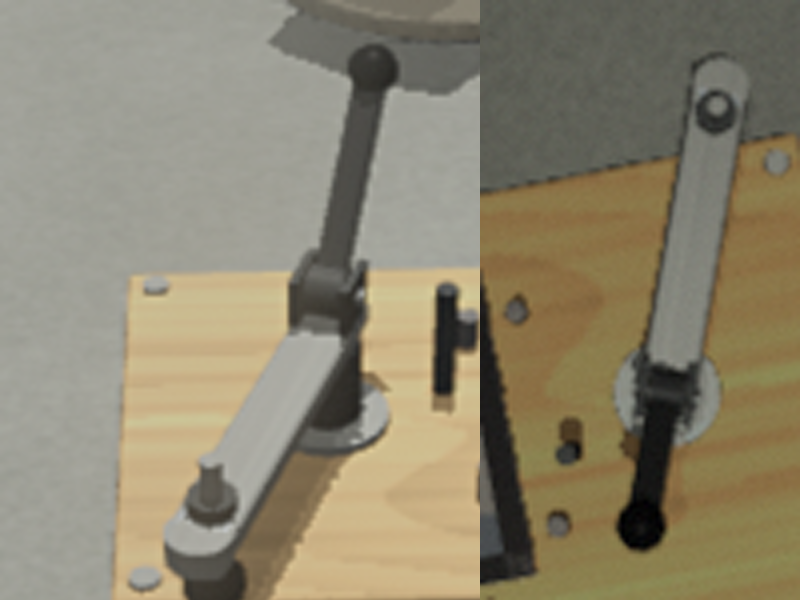

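{"name": "jog_arm", "arguments": {
  "deltas": [
    {"gripper": 1,"translation": [0.176,-0.273,0],"dr": [0,0,0]},
    {"gripper": 1,"translation": [0.176,-0.273,0],"dr": [0,0,0]},
    {"gripper": 1,"translation": [0.176,-0.273,0],"dr": [0,0,0]},
    {"gripper": 1,"translation": [0.176,-0.273,0],"dr": [0,0,0]},
    {"gripper": 1,"translation": [0.176,-0.273,0],"dr": [0,0,0]},
    {"gripper": 1,"translation": [0.176,-0.273,0],"dr": [0,0,0]},
    {"gripper": 1,"translation": [0.176,-0.273,0],"dr": [0,0,0]},
    {"gripper": 1,"translation": [0.176,-0.273,0],"dr": [0,0,0]},
    {"gripper": 1,"translation": [0.176,-0.273,0],"dr": [0,0,0]},
    {"gripper": 1,"translation": [0.176,-0.273,0],"dr": [0,0,0]},
    {"gripper": 1,"translation": [0.176,-0.273,0],"dr": [0,0,0]},
    {"gripper": 1,"translation": [0.176,-0.273,0],"dr": [0,0,0]}
  ],
  "squeeze": 40
}}

```text
clock: 1.1
eef_pos: [410.5, 263.4, 256.1]
tcp_rot: [-3.141, 0.0, 1.247]
contact_force: [-0.3, 0.2, -0.6]
opening: 0.002
```

{"name": "jog_arm", "arguments": {
  "deltas": [
    {"gripper": 1,"translation": [0.176,-0.273,0],"dr": [0,0,0]},
    {"gripper": 1,"translation": [0.176,-0.273,0],"dr": [0,0,0]},
    {"gripper": 1,"translation": [0.176,-0.273,0],"dr": [0,0,0]},
    {"gripper": 1,"translation": [0.176,-0.273,0],"dr": [0,0,0]},
    {"gripper": 1,"translation": [0.176,-0.273,0],"dr": [0,0,0]},
    {"gripper": 1,"translation": [0.176,-0.273,0],"dr": [0,0,0]},
    {"gripper": 1,"translation": [0.176,-0.273,0],"dr": [0,0,0]},
    {"gripper": 1,"translation": [0.176,-0.273,0],"dr": [0,0,0]},
    {"gripper": 1,"translation": [0.176,-0.273,0],"dr": [0,0,0]},
    {"gripper": 1,"translation": [0.176,-0.273,0],"dr": [0,0,0]},
    {"gripper": 1,"translation": [0.176,-0.273,0],"dr": [0,0,0]},
    {"gripper": 1,"translation": [0.176,-0.273,0],"dr": [0,0,0]}
  ]
}}

```text
clock: 2.1
eef_pos: [621.7, -64.2, 255.9]
tcp_rot: [-3.141, 0.0, 1.247]
contact_force: [0.1, 0.3, -0.1]
opening: -0.004
```

{"name": "jog_arm", "arguments": {
  "deltas": [
    {"gripper": 1,"translation": [0,0,-0.218],"dr": [0,0,0]},
    {"gripper": 1,"translation": [0,0,-0.218],"dr": [0,0,0]},
    {"gripper": 1,"translation": [0,0,-0.218],"dr": [0,0,0]},
    {"gripper": 1,"translation": [0,0,-0.218],"dr": [0,0,0]},
    {"gripper": 1,"translation": [0,0,-0.218],"dr": [0,0,0]},
    {"gripper": 1,"translation": [0,0,-0.218],"dr": [0,0,0]},
    {"gripper": 1,"translation": [0,0,-0.218],"dr": [0,0,0]},
    {"gripper": 1,"translation": [0,0,-0.218],"dr": [0,0,0]}
  ]
}}

```text
clock: 2.77
eef_pos: [620.9, -62.7, 80.6]
tcp_rot: [-3.141, 0.0, 1.247]
contact_force: [0.4, 0.3, 0.2]
opening: 0.0
```

Run:
```python
from h import *
s=r.sense();print(s["eef_pos"],s["contact_force"])
a=r.grab_frame("scene");w=r.grab_frame("wrist")
cv2.imwrite("pics/d.png",np.hstack([cv2.resize(a[150:390,180:420],(400,400)),cv2.resize(w,(400,300))[:, :] if 0 else cv2.copyMakeBorder(cv2.resize(w,(400,300)),50,50,0,0,0)]))
# path table: contact pusher centre at r=100, offset 15+h
O=np.array([533.5,17.2]);
for a in range(-9,103,8):
    A=np.radians(a);u=np.array([np.cos(A),np.sin(A)]);t=np.array([-u[1],u[0]])
    print(a,np.round(O+100*u-30*t,1))
```

```text
[620.93056184 -62.66133499  80.5586026 ] [0.42280663 0.26914125 0.18189494]
-9 [627.6 -28.1]
-1 [633.  -14.5]
7 [ 6.364e+02 -4.000e-01]
15 [637.9  14.1]
23 [637.3  28.7]
31 [634.7  43. ]
39 [630.1  56.8]
47 [623.6  69.9]
55 [615.4  81.9]
63 [605.6  92.7]
71 [594.4 102. ]
79 [582.  109.6]
87 [568.7 115.5]
95 [554.7 119.4]
```

View pics/d.png

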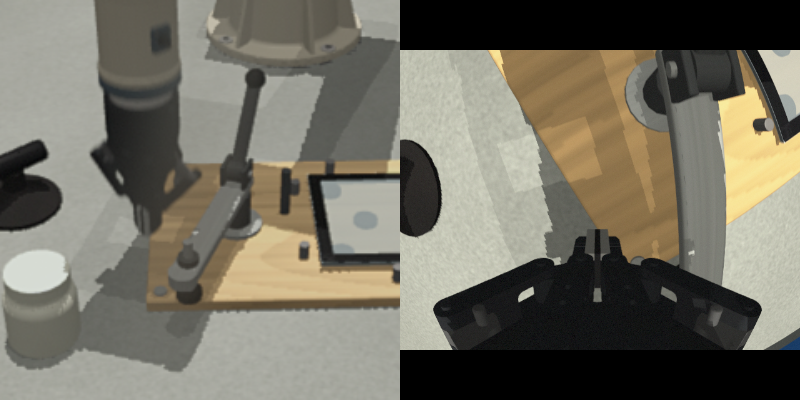

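Run:
```python
import numpy as np
O=np.array([533.5,17.2]);p0=np.array([626.,-35]);L=[]
for a,h in zip(np.linspace(-9,95,31)[1:],np.linspace(30,32,30)):
    A=np.radians(a);u=np.array([np.cos(A),np.sin(A)]);t=np.array([-u[1],u[0]])
    p=O+100*u-h*t;d=np.round((p-p0)/100,3);p0=p0+d*100;L.append(d.tolist())
for i in range(0,30,10):print(L[i:i+10])
print(p0)
```

```text
[[0.041, 0.127], [0.023, 0.058], [0.018, 0.06], [0.015, 0.061], [0.011, 0.061], [0.008, 0.062], [0.004, 0.063], [-0.0, 0.062], [-0.004, 0.063], [-0.007, 0.062]]
[[-0.011, 0.062], [-0.015, 0.061], [-0.018, 0.06], [-0.022, 0.058], [-0.025, 0.058], [-0.029, 0.055], [-0.032, 0.054], [-0.036, 0.052], [-0.038, 0.05], [-0.041, 0.047]]
[[-0.044, 0.045], [-0.047, 0.042], [-0.049, 0.039], [-0.051, 0.036], [-0.053, 0.033], [-0.055, 0.03], [-0.057, 0.027], [-0.059, 0.023], [-0.06, 0.019], [-0.06, 0.016]]
[556.7 119.6]
```

{"name": "jog_arm", "arguments": {
  "deltas": [
    {"gripper": 1,"translation": [0.0125,0.07,0],"dr": [0,0,0]},
    {"gripper": 1,"translation": [0.0125,0.07,0],"dr": [0,0,0]},
    {"gripper": 1,"translation": [0.0125,0.07,0],"dr": [0,0,0]},
    {"gripper": 1,"translation": [0.0125,0.07,0],"dr": [0,0,0]}
  ]
}}

```text
clock: 3.2
eef_pos: [627.3, -33.7, 83.4]
tcp_rot: [3.139, -0.001, 1.247]
contact_force: [-0.2, 0.2, 0.2]
opening: 0.002
```

{"name": "jog_arm", "arguments": {
  "deltas": [
    {"gripper": 1,"translation": [0.02,0.064,0],"dr": [0,0,0.033]},
    {"gripper": 1,"translation": [0.021,0.063,0],"dr": [0,0,0.033]},
    {"gripper": 1,"translation": [0.023,0.058,0],"dr": [0,0,0.033]},
    {"gripper": 1,"translation": [0.018,0.06,0],"dr": [0,0,0.033]},
    {"gripper": 1,"translation": [0.015,0.061,0],"dr": [0,0,0.033]},
    {"gripper": 1,"translation": [0.011,0.061,0],"dr": [0,0,0.033]},
    {"gripper": 1,"translation": [0.008,0.062,0],"dr": [0,0,0.033]},
    {"gripper": 1,"translation": [0.004,0.063,0],"dr": [0,0,0.033]}
  ]
}}

```text
clock: 3.87
eef_pos: [638.7, 15.3, 83.0]
tcp_rot: [3.14, 0.001, 1.665]
contact_force: [-0.6, -2.2, 1.4]
opening: -0.003
```

Run:
```python
from h import *
a=r.grab_frame("scene");t=r.grab_frame("top");w=r.grab_frame("wrist")
cv2.imwrite("pics/e.png",np.hstack([cv2.resize(a[150:390,200:440],(400,400)),cv2.copyMakeBorder(cv2.resize(w,(400,300)),50,50,0,0,0)]))
s=r.sense();print(s["qpos"],s["contact_force"])
```

```text
[ 2.17898361e-02  5.71293947e-01  1.72418914e+00  1.30857924e-04
  8.44802359e-01 -1.63978862e+00] [-0.14479212  0.01823511  0.08309179]
```

View pics/e.png

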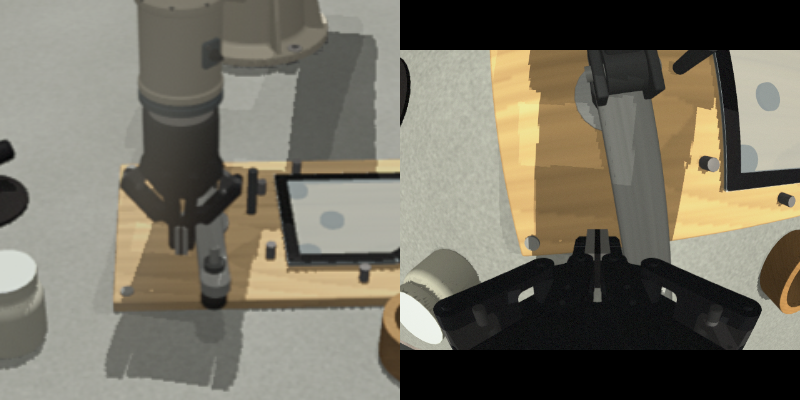

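{"name": "jog_arm", "arguments": {
  "deltas": [
    {"gripper": 1,"translation": [-0.004,0.063,0],"dr": [0,0,0.033]},
    {"gripper": 1,"translation": [-0.007,0.062,0],"dr": [0,0,0.033]},
    {"gripper": 1,"translation": [-0.011,0.062,0],"dr": [0,0,0.033]},
    {"gripper": 1,"translation": [-0.015,0.061,0],"dr": [0,0,0.033]},
    {"gripper": 1,"translation": [-0.018,0.06,0],"dr": [0,0,0.033]},
    {"gripper": 1,"translation": [-0.022,0.058,0],"dr": [0,0,0.033]},
    {"gripper": 1,"translation": [-0.025,0.058,0],"dr": [0,0,0.033]},
    {"gripper": 1,"translation": [-0.029,0.055,0],"dr": [0,0,0.033]},
    {"gripper": 1,"translation": [-0.032,0.054,0],"dr": [0,0,0.033]},
    {"gripper": 1,"translation": [-0.036,0.052,0],"dr": [0,0,0.033]}
  ]
}}

```text
clock: 4.85
eef_pos: [619.7, 73.3, 82.8]
tcp_rot: [3.139, 0.002, 2.18]
contact_force: [2.3, 0.4, -0.4]
opening: -0.003
```

{"name": "jog_arm", "arguments": {
  "deltas": [
    {"gripper": 1,"translation": [-0.038,0.05,0],"dr": [0,0,0.033]},
    {"gripper": 1,"translation": [-0.041,0.047,0],"dr": [0,0,0.033]},
    {"gripper": 1,"translation": [-0.044,0.045,0],"dr": [0,0,0.033]},
    {"gripper": 1,"translation": [-0.047,0.042,0],"dr": [0,0,0.033]},
    {"gripper": 1,"translation": [-0.049,0.039,0],"dr": [0,0,0.033]},
    {"gripper": 1,"translation": [-0.051,0.036,0],"dr": [0,0,0.033]},
    {"gripper": 1,"translation": [-0.053,0.033,0],"dr": [0,0,0.033]}
  ]
}}

```text
clock: 5.43
eef_pos: [587.3, 102.8, 82.8]
tcp_rot: [3.139, 0.002, 2.543]
contact_force: [2.3, 0.4, 1.1]
opening: -0.003
```

{"name": "jog_arm", "arguments": {
  "deltas": [
    {"gripper": 1,"translation": [-0.055,0.031,0],"dr": [0,0,0.033]},
    {"gripper": 1,"translation": [-0.056,0.03,0],"dr": [0,0,0.033]},
    {"gripper": 1,"translation": [-0.058,0.027,0],"dr": [0,0,0.033]},
    {"gripper": 1,"translation": [-0.059,0.025,0],"dr": [0,0,0.033]},
    {"gripper": 1,"translation": [-0.06,0.022,0],"dr": [0,0,0]},
    {"gripper": 1,"translation": [-0.06,0.018,0],"dr": [0,0,0]}
  ]
}}

```text
clock: 5.93
eef_pos: [551.6, 117.7, 82.4]
tcp_rot: [3.141, 0.001, 2.747]
contact_force: [2.1, -0.6, 0.3]
opening: 0.001
```

{"name": "jog_arm", "arguments": {
  "deltas": [
    {"gripper": 1,"translation": [-0.03,0.008,0],"dr": [0,0,0]},
    {"gripper": 1,"translation": [-0.02,0.004,0],"dr": [0,0,0]},
    {"gripper": 1,"translation": [0,0,0],"dr": [0,0,0]}
  ]
}}

```text
clock: 6.18
eef_pos: [545.8, 118.8, 82.0]
tcp_rot: [-3.142, -0.0, 2.749]
contact_force: [0.6, -0.2, -0.1]
opening: -0.001
```

Small steps until the force shows the stop.

{"name": "jog_arm", "arguments": {
  "deltas": [
    {"gripper": 1,"translation": [-0.02,0,0],"dr": [0,0,0]},
    {"gripper": 1,"translation": [-0.02,0,0],"dr": [0,0,0]},
    {"gripper": 1,"translation": [0,0,0],"dr": [0,0,0]}
  ]
}}

```text
clock: 6.43
eef_pos: [544.4, 118.9, 82.3]
tcp_rot: [3.139, 0.004, 2.75]
contact_force: [7.6, -1.3, -5.3]
opening: -0.001
```

{"name": "jog_arm", "arguments": {
  "deltas": [
    {"gripper": 1,"translation": [-0.015,0,0],"dr": [0,0,0]},
    {"gripper": 1,"translation": [-0.015,0,0],"dr": [0,0,0]},
    {"gripper": 1,"translation": [0,0,0],"dr": [0,0,0]}
  ]
}}

```text
clock: 6.68
eef_pos: [543.9, 119.0, 82.7]
tcp_rot: [3.137, 0.008, 2.75]
contact_force: [15.3, -1.5, -8.5]
opening: 0.001
```

Run:
```python
from h import *
a=r.grab_frame("scene");t=r.grab_frame("top");w=r.grab_frame("wrist")
cv2.imwrite("pics/f.png",np.hstack([cv2.resize(a[150:390,200:440],(400,400)),cv2.copyMakeBorder(cv2.resize(w,(400,300)),50,50,0,0,0)]))
s=r.sense();print(s["eef_pos"],s["qpos"],s["contact_force"])
```

```text
[543.83885501 119.00815679  82.69831372] [ 2.13230467e-01  4.70468848e-01  1.91585602e+00 -1.26769978e-03
  7.46004782e-01 -2.53594767e+00] [15.3566942  -1.99352458 -8.36449411]
```

View pics/f.png

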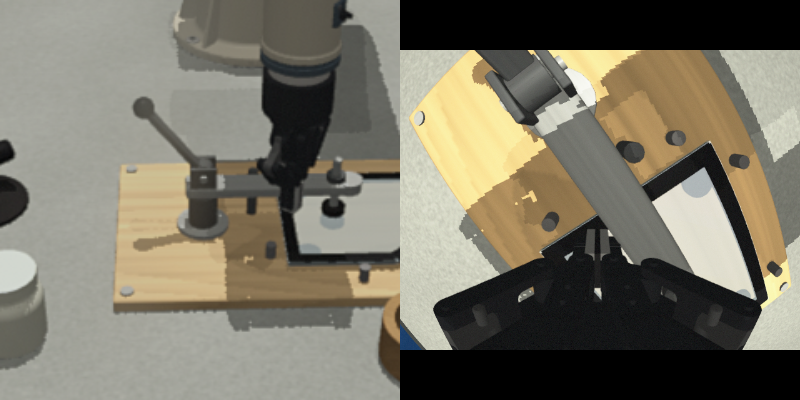

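{"name": "jog_arm", "arguments": {
  "deltas": [
    {"gripper": 1,"translation": [0.1,0.02,0],"dr": [0,0,0]},
    {"gripper": 1,"translation": [0.1,0.02,0],"dr": [0,0,0]},
    {"gripper": 1,"translation": [0.1,0.02,0],"dr": [0,0,0]},
    {"gripper": 1,"translation": [0.1,0,0.1],"dr": [0,0,0]},
    {"gripper": 1,"translation": [0,0,0.3],"dr": [0,0,-0.067]},
    {"gripper": 1,"translation": [0,0,0.3],"dr": [0,0,-0.067]},
    {"gripper": 1,"translation": [0,0,0.3],"dr": [0,0,-0.067]},
    {"gripper": 1,"translation": [0,0,0.3],"dr": [0,0,-0.067]},
    {"gripper": 1,"translation": [0,0,0.3],"dr": [0,0,-0.067]},
    {"gripper": 1,"translation": [0,0,0],"dr": [0,0,-0.067]},
    {"gripper": 1,"translation": [0,0,0],"dr": [0,0,-0.067]},
    {"gripper": 1,"translation": [0,0,0],"dr": [0,0,-0.067]}
  ]
}}

```text
clock: 7.83
eef_pos: [579.7, 124.9, 242.6]
tcp_rot: [3.141, -0.0, 1.903]
contact_force: [-0.4, -0.5, 0.7]
opening: -0.001
```

{"name": "jog_arm", "arguments": {
  "deltas": [
    {"gripper": 1,"translation": [-0.04,-0.1,0],"dr": [0,0,-0.067]},
    {"gripper": 1,"translation": [-0.04,-0.1,0],"dr": [0,0,-0.067]},
    {"gripper": 1,"translation": [-0.04,-0.1,0],"dr": [0,0,-0.067]},
    {"gripper": 1,"translation": [-0.04,-0.1,0],"dr": [0,0,-0.067]},
    {"gripper": 1,"translation": [-0.04,-0.1,0],"dr": [0,0,-0.067]},
    {"gripper": 1,"translation": [-0.04,-0.1,0],"dr": [0,0,-0.067]},
    {"gripper": 1,"translation": [-0.04,-0.1,0],"dr": [0,0,-0.067]},
    {"gripper": 1,"translation": [-0.04,-0.1,0],"dr": [0,0,-0.067]},
    {"gripper": 1,"translation": [-0.04,-0.1,0],"dr": [0,0,-0.067]},
    {"gripper": 1,"translation": [-0.04,-0.1,0],"dr": [0,0,-0.067]},
    {"gripper": 1,"translation": [0,-0.1,0],"dr": [0,0,-0.067]},
    {"gripper": 1,"translation": [0,-0.1,0],"dr": [0,0,-0.067]}
  ]
}}

```text
clock: 8.83
eef_pos: [539.2, 4.4, 241.9]
tcp_rot: [-3.141, 0.001, 0.64]
contact_force: [1.2, -0.9, -0.7]
opening: -0.0
```

{"name": "jog_arm", "arguments": {
  "deltas": [
    {"gripper": 1,"translation": [0,0,0],"dr": [0,0,-0.067]},
    {"gripper": 1,"translation": [0,0,0],"dr": [0,0,-0.067]},
    {"gripper": 1,"translation": [0,0,0],"dr": [0,0,-0.067]},
    {"gripper": 1,"translation": [0,0,0],"dr": [0,0,-0.067]}
  ]
}}

```text
clock: 9.17
eef_pos: [539.5, 4.7, 241.8]
tcp_rot: [-3.141, 0.001, 0.219]
contact_force: [-0.2, -0.3, -0.3]
opening: -0.004
```

Run:
```python
from h import *
s=r.sense();print(s["eef_pos"],s["tcp_rot"],s["qpos"],s["contact_force"])
a=r.grab_frame("scene");t=r.grab_frame("top");w=r.grab_frame("wrist")
cv2.imwrite("pics/g.png",np.hstack([cv2.resize(a[130:370,180:420],(400,400)),cv2.copyMakeBorder(cv2.resize(w,(400,300)),50,50,0,0,0)]))
```

```text
[539.45823872   4.73489588 241.78817997] [-3.14120843e+00  8.57448153e-04  2.18878930e-01] [ 5.88202792e-03  2.36257662e-01  1.83087592e+00  2.20834312e-04
  1.07537838e+00 -2.13101811e-01] [-0.1916145  -0.31970946 -0.3335204 ]
```

View pics/g.png

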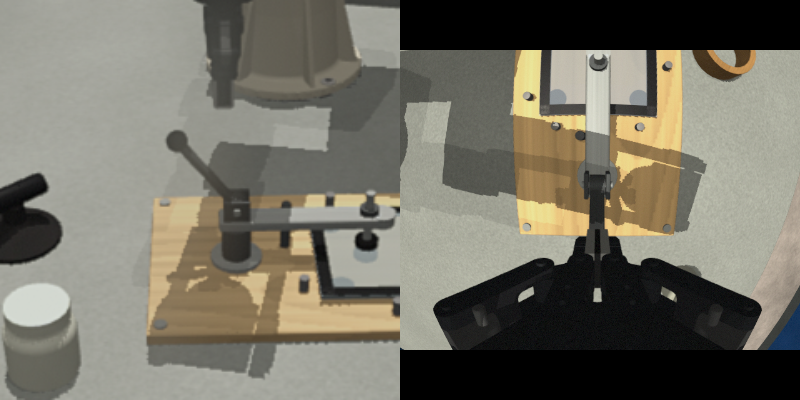

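{"name": "jog_arm", "arguments": {
  "deltas": [
    {"gripper": 1,"translation": [0,0,-0.155],"dr": [0,0,0]},
    {"gripper": 1,"translation": [0,0,-0.155],"dr": [0,0,0]},
    {"gripper": 1,"translation": [0,0,-0.155],"dr": [0,0,0]},
    {"gripper": 1,"translation": [0,0,-0.155],"dr": [0,0,0]},
    {"gripper": 1,"translation": [0.01,-0.06,0],"dr": [0,0,0]},
    {"gripper": 1,"translation": [0.01,-0.06,0],"dr": [0,0,0]},
    {"gripper": 1,"translation": [0.01,-0.06,0],"dr": [0,0,0]},
    {"gripper": 1,"translation": [0,0,0],"dr": [0,0,0]}
  ]
}}

```text
clock: 9.98
eef_pos: [543.3, -14.5, 181.0]
tcp_rot: [3.141, -0.002, 0.225]
contact_force: [0.4, 0.6, 0.6]
opening: -0.003
```

Run:
```python
from h import *
s=r.sense();print(s["eef_pos"],s["contact_force"])
O=np.array([533.5,17.2]);l=np.array([.21,-.978]);print("edge r,z",(s["eef_pos"][:2]-O)@l+11,s["eef_pos"][2]-25)
f=lambda e:np.array([80*np.cos(e)-4*np.sin(e),90+80*np.sin(e)+4*np.cos(e)])
E=np.arange(.95,-.05,-.05);P=np.array([f(e) for e in E])
for e,p,d in zip(E[1:],P[1:],np.diff(P,axis=0)):print(round(e,2),p.round(1),np.round([*(d[0]*l),d[1]],1)/100)
```

```text
[543.27422422 -14.53386672 181.00483817] [0.44192653 0.55941021 0.6024349 ]
edge r,z 44.08830873658593 156.0048381700132
0.9 [ 46.6 155.2] [ 0.007 -0.032 -0.022]
0.85 [ 49.8 152.7] [ 0.007 -0.031 -0.024]
0.8 [ 52.9 150.2] [ 0.006 -0.03  -0.026]
0.75 [ 55.8 147.5] [ 0.006 -0.029 -0.027]
0.7 [ 58.6 144.6] [ 0.006 -0.027 -0.029]
0.65 [ 61.3 141.6] [ 0.006 -0.026 -0.03 ]
0.6 [ 63.8 138.5] [ 0.005 -0.024 -0.031]
0.55 [ 66.1 135.2] [ 0.005 -0.023 -0.032]
0.5 [ 68.3 131.9] [ 0.005 -0.021 -0.034]
0.45 [ 70.3 128.4] [ 0.004 -0.02  -0.035]
0.4 [ 72.1 124.8] [ 0.004 -0.018 -0.036]
0.35 [ 73.8 121.2] [ 0.003 -0.016 -0.036]
0.3 [ 75.2 117.5] [ 0.003 -0.014 -0.037]
0.25 [ 76.5 113.7] [ 0.003 -0.013 -0.038]
0.2 [ 77.6 109.8] [ 0.002 -0.011 -0.039]
0.15 [ 78.5 105.9] [ 0.002 -0.009 -0.039]
0.1 [ 79.2 102. ] [ 0.001 -0.007 -0.039]
0.05 [79.7 98. ] [ 0.001 -0.005 -0.04 ]
-0.0 [80. 94.] [ 0.001 -0.003 -0.04 ]
```

{"name": "jog_arm", "arguments": {
  "deltas": [
    {"gripper": 1,"translation": [0.007,-0.032,-0.022],"dr": [0,0,0]},
    {"gripper": 1,"translation": [0.007,-0.031,-0.024],"dr": [0,0,0]},
    {"gripper": 1,"translation": [0.006,-0.03,-0.026],"dr": [0,0,0]},
    {"gripper": 1,"translation": [0.006,-0.029,-0.027],"dr": [0,0,0]},
    {"gripper": 1,"translation": [0.006,-0.027,-0.029],"dr": [0,0,0]}
  ]
}}

```text
clock: 10.4
eef_pos: [545.9, -28.4, 167.2]
tcp_rot: [3.141, -0.001, 0.225]
contact_force: [0.7, 0.9, 2.3]
opening: 0.001
```

{"name": "jog_arm", "arguments": {
  "deltas": [
    {"gripper": 1,"translation": [0.006,-0.026,-0.03],"dr": [0,0,0]},
    {"gripper": 1,"translation": [0.005,-0.024,-0.031],"dr": [0,0,0]},
    {"gripper": 1,"translation": [0.005,-0.023,-0.032],"dr": [0,0,0]},
    {"gripper": 1,"translation": [0.005,-0.021,-0.034],"dr": [0,0,0]}
  ]
}}

```text
clock: 10.73
eef_pos: [547.8, -37.8, 154.1]
tcp_rot: [3.141, -0.0, 0.224]
contact_force: [1.4, 0.0, 2.4]
opening: -0.003
```

{"name": "jog_arm", "arguments": {
  "deltas": [
    {"gripper": 1,"translation": [0.004,-0.02,-0.035],"dr": [0,0,0]},
    {"gripper": 1,"translation": [0.004,-0.018,-0.036],"dr": [0,0,0]},
    {"gripper": 1,"translation": [0.003,-0.016,-0.036],"dr": [0,0,0]},
    {"gripper": 1,"translation": [0.003,-0.014,-0.037],"dr": [0,0,0]},
    {"gripper": 1,"translation": [0.003,-0.013,-0.038],"dr": [0,0,0]},
    {"gripper": 1,"translation": [0.002,-0.011,-0.039],"dr": [0,0,0]}
  ]
}}

```text
clock: 11.23
eef_pos: [549.4, -46.8, 131.9]
tcp_rot: [-3.141, 0.0, 0.224]
contact_force: [1.4, 0.6, 1.2]
opening: 0.002
```

{"name": "jog_arm", "arguments": {
  "deltas": [
    {"gripper": 1,"translation": [0.002,-0.009,-0.035],"dr": [0,0,0]},
    {"gripper": 1,"translation": [0.001,-0.005,-0.03],"dr": [0,0,0]},
    {"gripper": 1,"translation": [0.001,-0.003,-0.03],"dr": [0,0,0]},
    {"gripper": 1,"translation": [0,0,0],"dr": [0,0,0]}
  ]
}}

```text
clock: 11.57
eef_pos: [549.3, -48.5, 122.1]
tcp_rot: [-3.141, 0.001, 0.224]
contact_force: [0.1, -0.1, 0.9]
opening: -0.001
```

{"name": "jog_arm", "arguments": {
  "deltas": [
    {"gripper": 1,"translation": [0,0,-0.02],"dr": [0,0,0]},
    {"gripper": 1,"translation": [0,0,-0.015],"dr": [0,0,0]},
    {"gripper": 1,"translation": [0,0,0],"dr": [0,0,0]}
  ]
}}

```text
clock: 11.82
eef_pos: [549.4, -48.7, 119.1]
tcp_rot: [3.141, 0.001, 0.225]
contact_force: [-0.5, -1.2, 1.1]
opening: 0.003
```

{"name": "jog_arm", "arguments": {
  "deltas": [
    {"gripper": 1,"translation": [0,0,-0.015],"dr": [0,0,0]},
    {"gripper": 1,"translation": [0,0,-0.01],"dr": [0,0,0]},
    {"gripper": 1,"translation": [0,0,0],"dr": [0,0,0]}
  ]
}}

```text
clock: 12.07
eef_pos: [549.7, -48.7, 118.6]
tcp_rot: [3.141, 0.0, 0.225]
contact_force: [-8.9, -0.6, 25.1]
opening: 0.005
```

{"name": "jog_arm", "arguments": {
  "deltas": [
    {"gripper": 1,"translation": [0,0,0.1],"dr": [0,0,0]},
    {"gripper": 1,"translation": [0,0,0.3],"dr": [0,0,0]},
    {"gripper": 1,"translation": [0,0,0.3],"dr": [0,0,0]},
    {"gripper": 1,"translation": [0,0,0.3],"dr": [0,0,0]},
    {"gripper": 1,"translation": [0,0,0.3],"dr": [0,0,0]},
    {"gripper": 1,"translation": [-0.3,0,0],"dr": [0,0,0]},
    {"gripper": 1,"translation": [-0.3,0,0],"dr": [0,0,0]},
    {"gripper": 1,"translation": [-0.3,0,0],"dr": [0,0,0]},
    {"gripper": 1,"translation": [-0.3,0,0],"dr": [0,0,0]},
    {"gripper": 1,"translation": [0,0,0],"dr": [0,0,0]}
  ]
}}

```text
clock: 12.9
eef_pos: [424.3, -48.1, 245.9]
tcp_rot: [-3.14, 0.004, 0.224]
contact_force: [-0.4, -0.2, -0.1]
opening: -0.004
```

Run:
```python
from h import *
s=r.sense();print(s["clock"],s["eef_pos"],s["contact_force"])
a=r.grab_frame("scene");t=r.grab_frame("top")
cv2.imwrite("pics/top1.png",t)
cv2.imwrite("pics/i.png",np.hstack([cv2.resize(a[150:390,180:420],(400,400)),cv2.resize(t[140:380,170:410],(400,400))]))
for n in("scene","top"):print(n,"exp ball down",proj(n,np.array([533.5+.21*106,17.2-.978*106,90])),"exp spindle",proj(n,np.array([533.5-.21*150,17.2+.978*150,103])))
```

```text
12.9 [424.25731541 -48.12068781 245.92455159] [-0.35825499 -0.22559183 -0.11710261]
scene exp ball down [264.00514315 252.86651225] exp spindle [401.36460451 244.80825857]
top exp ball down [366.25561789 248.16852377] exp spindle [244.08539647 272.06096775]
```

View pics/i.png

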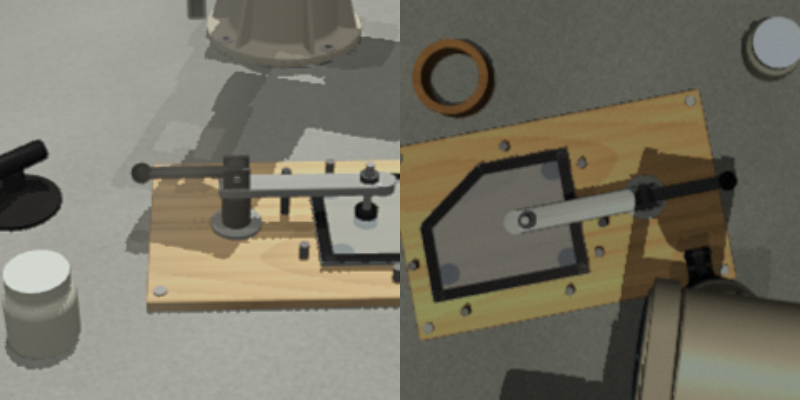

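```bash
python3 -c "
from rig import r
print(r.sign_off())"
```

```text
the job is handed in; nothing more can be done
None
```

The glass is clamped and the job is handed in at about 13 s of the 48 s allowed. No verdict is reported, so the outcome rests on my own checks.

- **Strap:** I pushed it round with the closed fingers, about 100 mm from the post, until it stalled against the stop pin at about 15 N. The lever was still raised then.
- **Lever:** I pushed it along its arc until it met its end stop at about 25 N, then moved the gripper clear.

**Last checks:**
- **Lever and strap:** In both cameras the lever ball sits within about 1 px of where it should be with the lever level and the strap home. The spindle is about 2 px off in the top view. In the scene view it sits about 3 px lower than with the foot raised, which fits the foot having gone down.
- **Glass and bystanders:** The tape roll has not moved in the top view. The glass and tub look unmoved by eye, and the lifter was never near the arm.
- **Robot:** It was clear of everything, with about 0 N on the tool.
- **Not checked:** The foot's grip force on the glass can't be measured directly. I infer it from the lever being fully down. No check failed.

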